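Snap a drive's cover shut and mesh its output gear home on the splined shaft

TASK

Finish assembling this coffee machine drive: press its open hinged cover down until both spring clips snap over the edge and hold it shut by themselves, then put the gear with the tall hexagonal hub on the splined shaft that stands up through the cover, turning it until the splines mesh. Push the gear down against the spring until it sits fully home on the shaft's shoulder, and finish while still gripping it and holding it down there, ready for the retaining ring; do not let go. Leave the small flat gear and the other things on the bench where they lie.

Things in the scene. Friction and masses are not known exactly. Their poses are not given: they have to be found in the camera images.
- drive: gear drive fixed on a plywood board (edges at x -76..80, y -146..72 mm, 12 mm thick): open-topped aluminium casting 116 x 104 mm, rim 58 mm high, motor out of its right side to y -137 mm. Origin on the bench under the shaft's axis; +x from the cover's front edge to its hinge, z up. The shut cover's top is 62 mm above the bench. It cannot shift
- cover (a joint): angle of the grey plastic cover (rad): 0 shut, 0.3 to 0.55 as found, hinge at the far (+x) edge. A spring holds it open; let go before the catch, it springs up to over 0.1. Over the last 8 mm at its front edge it pushes two black spring clips aside and takes about 6 to 12 N at the pad until it snaps in; held by the clips it reads below 0.015
- cover_hinge (a point): middle of the cover's hinge axis (along the drive's y): 60 mm behind (+x) the shaft's axis, 60 mm above the bench. The clips stand at the front edge, 122 mm from this axis, 36 mm to either side of the middle, and rise 10 mm above the shut cover
- cover_pad (a point): centre of the ribbed thumb pad (20 x 34 mm) on top of the cover, 110 mm from the hinge axis, at the middle of the front edge; moves with the cover, z is the cover's outward normal
- shaft_home (a point): centre of the shaft's shoulder, 67 mm above the bench, where the gear's underside seats; z up the shaft, x through one of its six keys (pattern repeats every 60 degrees). Keys 5 mm wide, 27 mm over the tips, 19 mm core, from here to 16 mm up, their upper ends chamfered 1 mm. The shaft is held by its worm (0.8 Nm to turn); its angle differs each time
- shaft_end (a point): top end of the shaft, 52 mm above shaft_home. Between the keys (up to 16 mm) and 47 mm the shaft is a plain round pilot of 18 mm; from 47 mm it tapers to 12 mm at this end
- sleeve (a joint): sprung steel sleeve round the shaft's shoulder, 41 mm across: 0 free (its top 7 mm above shaft_home), 0.007 pressed down level with the shoulder. It takes about 4 N at first and 10 N at 0.007, and lifts the gear again if that is let go
- gear: steel output gear, 0.14 to 0.28 kg, lying flat, hub up. Toothed disc 64 mm across, 12 mm thick; hexagonal hub 36 mm across flats (42 mm over corners), up to 42 mm above the underside; the foot of the hub has a round collar up to 15 mm. Origin at the centre of the underside, z up; x and every 60 degrees from it is square to a flat of the hub
- gear_bore (a point): mouth of the gear's bore, same point and axes as gear. Six grooves 6.4 mm wide, 29 mm across, 17 mm deep from the underside, the first along x, so the gear meshes when its x is in line with any key, to about 4 degrees. Lands 20.4 mm apart; above them a plain bore of 21.6 mm. It rests 16 mm above shaft_home on the keys' ends until they mesh
- idler: small flat steel gear, 48 mm across, 9 mm thick, with a low round hub (20 mm across, top at 17 mm) and a plain 10 mm bore; not wanted here. Origin at the centre of its underside
- screw_dish: round steel dish of screws and seals, 114 mm across, 22 mm high; bystander. Origin under its centre
- torch: dark grey pocket torch lying down, 109 mm long, 32 mm thick; bystander. Origin under its middle
- hex_key: steel hex key lying flat, 92 mm long, 5 mm thick; bystander. Origin under its middle
- pliers: combination pliers lying flat, 167 mm long, 12 mm thick; bystander. Origin under their middle
- tape_roll: roll of black tape lying flat, 58 mm across, 19 mm high; bystander. Origin under its centre
- oil_dropper: small brown dropper bottle, 33 mm across, 102 mm high; bystander. Origin under its centre
Things that resemble listed ones, but are neither listed nor needed, are in the scene too. Of the things that look like the gear, the smallest one is meant.

How it is judged (in metres and radians):
On the way:
1. the cover is snapped shut and stays shut with the robot off it (value of joint cover below 0.03 rad and contact force between each of the arm, the fingers and drive below 0.5 N), for 0.3 s.
At the end, for the whole second after the job is handed in: the cover is shut (below 0.03 rad), the hexagonal-hubbed gear is meshed on the shaft with its underside within 2 mm of the shoulder, within 2.5 mm of the axis and 0.06 rad of upright, pressed on the drive with more than 6 N and still gripped by the fingers (over 3 N), at rest (value of joint cover below 0.03 rad and z of gear in the frame of shaft_home between -0.002 and 0.002 m and horizontal distance between gear and shaft_home below 0.0025 m and angle between the z axis of gear and the z axis of shaft_home, either way round below 0.06 rad and contact force between gear and drive above 6 N and contact force between the fingers and gear above 3 N and linear speed of gear below 0.02 m/s); the arm keeps its last pose, push and grip.
It fails at once if the small flat gear is moved by more than 30 mm (distance of idler from where it was at the start of the episode above 0.03 m).
It fails at once if another thing on the bench is moved by more than 30 mm (distance of any of screw_dish, torch, hex_key, pliers, tape_roll, oil_dropper from where it was at the start of the episode above 0.03 m).
It also fails if it takes over 51 s, if anything falls off the work surface, if the arm or the gripper's body presses on something with over 40 N, if the wrist force passes 120 N, or if a joint passes its speed limit or range.

ROBOT

A 6-joint arm with a two-finger parallel gripper is mounted at the origin on a cart in front of the work surface, level with it; the furniture and walls round the work are solid. World frame = base frame: x ahead of the robot, y to its left, z up, the work surface at z = 0. Lengths are in mm, angles in rad, forces in N, time in s.
With the tool pointing down it reaches from about 425 to 925 mm from the base axis. Payload 12.5 kg.
Tool frame: the origin (TCP) lies at the very end of the fingers, on their centre line; the grasp point (between the pads) lies 19 mm behind it (manip.tcp_to_grasp is the distance from the TCP to the grasp point, in mm); z points along the fingers, y is the line along which they close (so a half turn about z gives the same grasp; the last joint's range is limited). The gripper opens to 85 mm and grips with 20 to 120 N. Pads are 22 mm wide; open, the fingers measure 114 mm over their backs; the gripper's body (76 mm by 85 mm) begins 54 mm behind the grasp point. The pads swing forward as they close: fully open they stand 13 mm farther back than shut.
Start: joints at [-1.232, 0.491, 1.559, -0, 1.092, -0.106], TCP at [268.947, -564.192, 231.327] pointing down, gripper open.
Joint ranges: [-3.1, 3.1], [-0.84, 2.19], [0.05, 2.79], [-1.13, 4.28], [0.06, 2.93], [-2.69, 2.69]. Speed limits (rad/s): [2.22, 2.22, 2.79, 3.14, 3.14, 3.14].

INTERFACE

Orientations are given as a unit quaternion [x, y, z, w].
In Python, from workcell import manip gives the robot as it stands.
- The arm moves only by the tool send_rows, never from a script. Its argument "targets" is a list of rows, each a list of 3 entries, a list of its own where there are three numbers: the shift along the tool's x, y, z in units of 40 mm (1.0 is 40 mm), then the turn, a rotation vector about the tool's x, y, z in degrees, then the opening, from -1 (shut) to 1 (fully open). A call has 1 to 5 rows; each row shifts and turns the commanded pose from where the row before left it, along the tool's axes as they then stand; what a row does not reach is not made up. A row lasts 1/10 s, in which the tool goes at most 50 mm and 8.59 degrees, less where a joint would pass 70% of its speed; a pose out of reach is approached as far as the arm can. A call is refused whole if a number of a shift passes 1 or a number of a turn 8.59, either way. A call with a gripper value outside its range is refused whole. The fingers move at their own pace and stop on an object; "squeeze" is the grip in N (left out, the last holds). Time passes only in rows, so rows that do not move let the fingers close. It gives the time, the measured TCP pose, the force, the opening and the grip force at its end, in the units of the state.
- manip.read_state(): the state, without advancing time (a new reading comes with each control period).
- manip.grab_frame(name): name is "scene" or "top" or "wrist"; returns a dict with "image" (400x640x3 uint8, blue, green, red), "fx", "fy", "cx", "cy" (pixels), "xyz" and "orientation" of the camera in the world. Camera axes: x right, y up, looking along -z (the intrinsics and any distortion apply to the point x, -y, -z); pixel columns grow to the right and rows downward; lengths in mm; the calibration is good to about 2 mm. A picture is of the moment at which its call begins. There is no depth.
- manip.sign_off(): hands the job in; it is judged then, once.
The state is a dict: "clock": time; "q": joint angles; "qvel": joint speeds; "joint_torque": joint torques, N m; "ee_pos": TCP position; "tcp_rot": TCP orientation; "contact_force": force on the tool from outside, world axes, zero at the start; "torque": the same for the moment, N m; "grip_width": finger opening in mm; "gripper_force": force on a finger pad.
Only numpy, scipy, OpenCV 4.12 (cv2) and the standard library are available. Lean on these libraries where they do the work, as an engineer would, in place of code of your own. Each camera call takes 0.05 s, during which the arm holds its last target. There are 200 camera calls.

## Working session

There is one attempt and no reset: what is moved stays moved. The work goes in short steps, Python scripts to look and compute and a tool call to move; the robot and the scene stay as the last step left them, time stands still between calls to the robot, and variables do not carry over. Pictures are saved under pics/ and viewed, at most 13 in all, crops included, and the job is handed in when it is done.

Besides the shell and the picture viewer there is one more tool, called in YAML: its name, and indented under it one key for each argument. send_rows: Moves the arm, as the interface text tells. Its arguments: {"type":"object","properties":{"targets":{"type":"array"},"squeeze":{"type":"number"}},"required":["targets"]}

```bash
mkdir -p pics; ls; python3 - <<'E'
from workcell import manip
import cv2
print(manip.read_state())
for n in ["scene","top"]:
    f=manip.grab_frame(n); cv2.imwrite(f"pics/{n}0.png",f["image"]); print(n,{k:v for k,v in f.items() if k!="image"})
E
```

```text
pics
{'clock': 0.0, 'q': array([-1.23163309e+00,  4.91583013e-01,  1.55948730e+00,  7.01837730e-06,
        1.09167392e+00, -1.05612365e-01]), 'qvel': array([0.00035154, 0.00129345, 0.00030987, 0.00011015, 0.00035181,
       0.00204648]), 'joint_torque': array([-1.46135317e-03, -6.18462896e+01, -2.61593324e+01, -2.26376596e-04,
        4.05288767e-03,  2.43495089e-05]), 'ee_pos': array([ 268.84554673, -563.96093348,  230.70012789]), 'tcp_rot': array([ 9.75373775e-01,  2.20557630e-01, -6.39935332e-05, -5.72231602e-04]), 'contact_force': array([ 0.06901454, -1.04715818, -0.00928828]), 'torque': array([-0.03189587, -0.02163501, -0.00334864]), 'gripper_force': 0.0, 'grip_width': 85.16180962764703}
scene {'fx': 409.05996881158893, 'fy': 409.05996881158893, 'cx': 314.37885778453244, 'cy': 195.55098490552157, 'xyz': array([107.26364625, 526.08817649, 913.88260661]), 'orientation': array([-0.1167045 ,  0.32863086,  0.88237024, -0.31591864])}
top {'fx': 426.6840390737291, 'fy': 426.6840390737291, 'cx': 320.0742628359497, 'cy': 200.9429352944868, 'xyz': array([ 309.00270304,   -6.01197119, 1468.43256101]), 'orientation': array([ 0.06285702, -0.0625492 , -0.69624668,  0.71230411])}
```

View pics/top0.png

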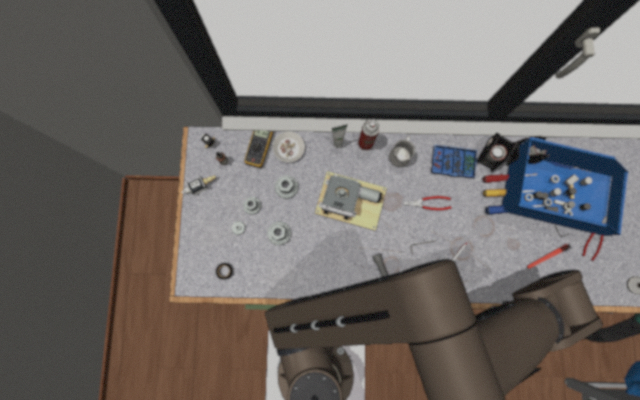

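View pics/scene0.png

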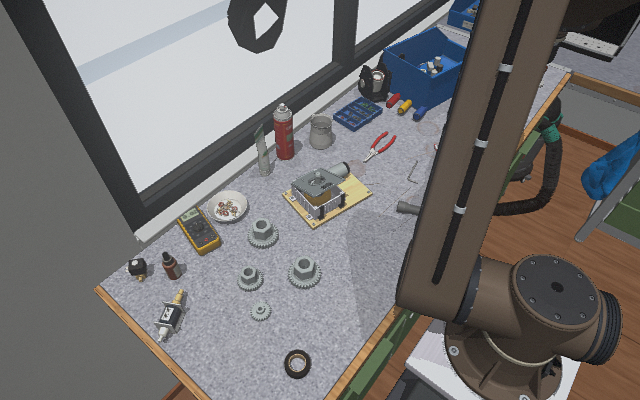

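Top view: the drive is around (345,198). Hex-hubbed gears are at (287,186), (252,205) and (279,233), and the idler is at (238,228). In the scene view the same three gears are at (262,232), (250,277) and (304,270), the idler at (260,311) and the drive at (320,192). The gear at (250,277) looks smallest, so I'll confirm it in a crop.

```bash
cat > h.py <<'E'
import numpy as np, cv2, pickle
from scipy.spatial.transform import Rotation as R
from workcell import manip
def ray(f,u,v):
    d=R.from_quat(f["orientation"]).apply([(u-f["cx"])/f["fx"],-(v-f["cy"])/f["fy"],-1]); return np.array(f["xyz"]),d
def onz(f,u,v,z):
    o,d=ray(f,u,v); return o+d*(z-o[2])/d[2]
def proj(f,p):
    c=R.from_quat(f["orientation"]).inv().apply(np.array(p,float)-f["xyz"]); 
    c=np.atleast_2d(c); return np.c_[f["cx"]+f["fx"]*c[:,0]/-c[:,2], f["cy"]-f["fy"]*c[:,1]/-c[:,2]]
def grab(n,name=None):
    f=manip.grab_frame(n)
    if name: cv2.imwrite(f"pics/{name}.png",f["image"]); pickle.dump(f,open(f"pics/{name}.pkl","wb"))
    return f
E
python3 - <<'E'
from h import *
s=grab("scene","s1"); t=grab("top","t1")
a=cv2.resize(s["image"][210:330,220:340],(400,400),interpolation=cv2.INTER_CUBIC)
b=cv2.resize(s["image"][145:235,275:380],(400,343),interpolation=cv2.INTER_CUBIC)
c=cv2.resize(t["image"][160:235,230:395],(800,364),interpolation=cv2.INTER_CUBIC)
im=np.zeros((764,800,3),np.uint8); im[:400,:400]=a; im[:343,400:]=b; im[400:]=c
cv2.imwrite("pics/c1.png",cv2.resize(im[:600],(800,600)))
cv2.imwrite("pics/c1.png",cv2.resize(im,(628,600),interpolation=cv2.INTER_AREA))
for n,z,sc,tp in [("g1",42,(262,226),(287,184)),("g2",42,(250,271),(252,203)),("g3",42,(305,263),(279,231)),("idl",17,(260,310),(238,228))]:
    print(n,onz(s,*sc,z).round(),onz(t,*tp,z).round())
E
```

```text
g1 [623. 113.  42.] [621. 112.  42.]
g2 [551. 229.  42.] [553. 228.  42.]
g3 [462. 127.  42.] [459. 133.  42.]
idl [472. 280.  17.] [469. 276.  17.]
```

View pics/c1.png

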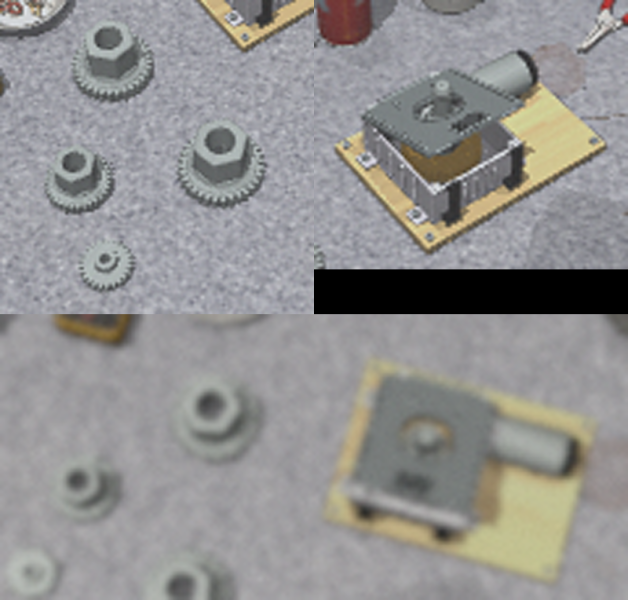

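Three hex-hubbed gears at scene (262,232), (304,270) and (250,277). The one at (250,277) is visibly the smallest, so that is the gear. The flat one at (260,311) is the idler. The drive's clips face the robot. Next I'll fit the drive pose from the board corners.

```bash
python3 - <<'E'
from h import *
from scipy.optimize import least_squares
s=pickle.load(open("pics/s1.pkl","rb"));t=pickle.load(open("pics/t1.pkl","rb"))
L=[(-76,72,12),(80,72,12),(80,-146,12),(-76,-146,12)]
obs=[(t,L[0],(315.4,214.1)),(t,L[1],(328,172.1)),(t,L[2],(386.9,187.3)),(t,L[3],(375.3,229.9)),
 (s,L[1],(282.4,195.2)),(s,L[0],(313.1,228.6)),(s,L[3],(372.3,192.8)),(t,(0,0,119),(341.7,192.6)),(s,(0,0,119),(318.1,174.1))]
def W(p,l):
    c,q=np.cos(p[2]),np.sin(p[2]); return np.array([p[0]+c*l[0]-q*l[1],p[1]+q*l[0]+c*l[1],l[2]])
f=lambda p:np.concatenate([(proj(F,W(p,l))[0]-o) for F,l,o in obs])
r=least_squares(f,[600,-50,-.2],x_scale=[10,10,.1]); print(r.x,np.round(r.fun.reshape(-1,2),1))
p=r.x
for th in (.3,.4,.55,0):
    pad=W(p,(60-110*np.cos(th),0,60+110*np.sin(th)+2)); print(th,pad.round(1),proj(s,pad).round(1),proj(t,pad).round(1))
st=manip.read_state(); print(R.from_quat(st["tcp_rot"]).as_matrix().round(2))
w=manip.grab_frame("wrist"); print(w["xyz"],R.from_quat(w["orientation"]).as_matrix().round(2),w["fx"])
E
```

```text
[ 5.81835911e+02 -7.22417804e+01 -2.44069248e-01] [[-0.9 -0.5]
 [-1.7 -0.9]
 [-0.3 -0. ]
 [ 0.5  0.3]
 [-0.4 -1.2]
 [ 0.8  0.1]
 [ 1.3  0. ]
 [ 0.2 -0.5]
 [ 0.4 -0.2]]
0.3 [538.1 -61.3  94.5] [[328.6 190. ]] [[337.9 206.6]]
0.4 [541.7 -62.3 104.8] [[327.8 186.6]] [[338.4 205. ]]
0.55 [549.1 -64.1 119.5] [[326.2 181.2]] [[339.2 202. ]]
0 [533.3 -60.2  62. ] [[329.4 199. ]] [[337.2 209.6]]
[[ 0.9   0.43 -0.  ]
 [ 0.43 -0.9   0.  ]
 [ 0.   -0.   -1.  ]]
[ 333.27308359 -534.45296392  374.67444025] [[ 0.43  0.87  0.25]
 [-0.9   0.41  0.12]
 [ 0.   -0.28  0.96]] 302.57595955491047
```

send_rows:
  targets:
    - [[0.6,-0.4,0],[0,0,0],-1]
    - [[0.9,-0.67,0],[0,0,0],-1]
    - [[0.9,-0.67,0],[0,0,0],-1]
    - [[0.9,-0.67,0],[0,0,0],-1]
    - [[0.9,-0.67,0],[0,0,0],-1]

```text
clock: 0.75
ee_pos: [368.1, -379.1, 231.3]
tcp_rot: [0.975, 0.22, 0.0, 0.0]
contact_force: [0.8, -0.0, 0.6]
grip_width: 12.1
gripper_force: 0.0
```

send_rows:
  targets:
    - [[0.9,-0.67,0],[0,0,0],-1]
    - [[0.9,-0.67,0],[0,0,0],-1]
    - [[0.9,-0.67,0],[0,0,0],-1]
    - [[0.9,-0.67,0],[0,0,0],-1]
    - [[0.9,-0.67,0],[0,0,0],-1]

```text
clock: 1.25
ee_pos: [473.0, -180.6, 231.4]
tcp_rot: [0.975, 0.22, 0.0, 0.0]
contact_force: [1.4, -0.3, -0.1]
grip_width: -0.4
gripper_force: 0.0
```

send_rows:
  targets:
    - [[0,0,0],[0,0,8],-1]
    - [[0,0,0],[0,0,8],-1]
    - [[0,0,0],[0,0,8],-1]
    - [[0,0,0],[0,0,8],-1]
    - [[0,0,0],[0,0,8],-1]

```text
clock: 1.75
ee_pos: [472.4, -182.2, 231.3]
tcp_rot: [0.992, -0.129, -0.0, 0.0]
contact_force: [0.0, 0.9, 0.7]
grip_width: -0.0
gripper_force: 0.0
```

```bash
python3 - <<'E'
from h import *
st=manip.read_state(); print(st["q"].round(2)); r=R.from_quat(st["tcp_rot"]).as_matrix(); print(r.round(3))
d=np.array([536,-61,170])-st["ee_pos"]; print("tool shift units",(r.T@d/40).round(2))
w=grab("wrist","w1")
E
```

```text
[-0.5   0.32  1.84 -0.    0.97  1.33]
[[ 0.967 -0.256 -0.   ]
 [-0.256 -0.967 -0.   ]
 [-0.     0.    -1.   ]]
tool shift units [ 0.76 -3.34  1.53]
```

View pics/w1.png

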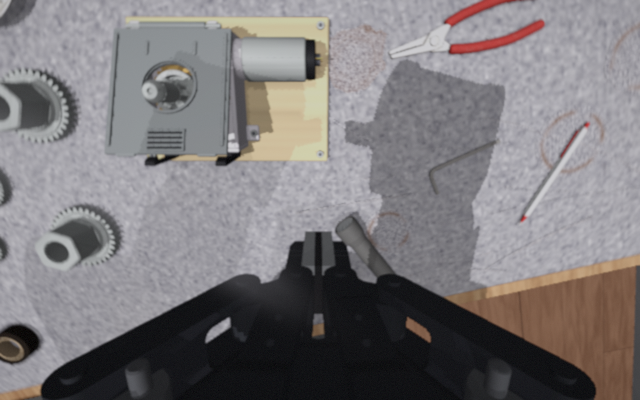

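The wrist view has the tool squared to the drive. Board corners are at (327,17) and (328,160), the shaft top at about (150,91), the ribbed pad at (165,139), and the clips at (157,160) and (227,160). I'll check the fit against these.

```bash
python3 - <<'E'
from h import *
w=pickle.load(open("pics/w1.pkl","rb"))
p=[581.8,-72.2,-.244]
def W(l):
    c,q=np.cos(p[2]),np.sin(p[2]); return np.array([p[0]+c*l[0]-q*l[1],p[1]+q*l[0]+c*l[1],l[2]])
for l in [(80,-146,12),(-76,-146,12),(0,0,119)]+[(60-110*np.cos(a),0,62+110*np.sin(a)) for a in (.3,.4,.5)]: print(l,W(l).round(),proj(w,W(l)).round(1))
print(onz(w,327,17,12),onz(w,328,160,12),onz(w,150,91,119))
E
```

```text
(80, -146, 12) [ 624. -233.   12.] [[326.7  18.7]]
(-76, -146, 12) [ 473. -196.   12.] [[327.6 162.6]]
(0, 0, 119) [582. -72. 119.] [[150.1  96.7]]
(np.float64(-45.08701380381666), 0, np.float64(94.50722273274735)) [538. -61.  95.] [[172.4 148.5]]
(np.float64(-41.31670934031736), 0, np.float64(104.83601765395156)) [542. -62. 105.] [[166.4 145.8]]
(np.float64(-36.53408180794101), 0, np.float64(114.73680924646233)) [546. -63. 115.] [[160.  141.7]]
[ 625.60611452 -233.95654968   12.        ] [ 475.77747191 -196.8402536    12.        ] [585.87798707 -73.93599957 119.        ]
```

send_rows:
  targets:
    - [[0.2,-0.8,0],[0,0,0],-1]
    - [[0.2,-0.85,0],[0,0,0],-1]
    - [[0.2,-0.85,0.4],[0,0,0],-1]
    - [[0.16,-0.84,0.6],[0,0,0],-1]
    - [[0,0,0.5],[0,0,0],-1]

```text
clock: 2.3
ee_pos: [536.3, -57.7, 170.4]
tcp_rot: [0.992, -0.123, 0.0, -0.0]
contact_force: [0.7, 0.2, -1.3]
grip_width: -0.2
gripper_force: 0.0
```

send_rows:
  targets:
    - [[0.1,0.08,0.5],[0,0,0],-1]
    - [[0,0,0.4],[0,0,0],-1]
    - [[0,0,0.3],[0,0,0],-1]
    - [[0,0,0.3],[0,0,0],-1]
    - [[-0.03,0,0.25],[0,0,0],-1]

```text
clock: 2.8
ee_pos: [537.2, -64.4, 100.7]
tcp_rot: [0.992, -0.126, 0.0, 0.0]
contact_force: [-0.8, -0.0, 1.6]
grip_width: 0.3
gripper_force: 0.7
```

send_rows:
  targets:
    - [[-0.03,0,0.2],[0,0,0],-1]
    - [[-0.03,0,0.15],[0,0,0],-1]
    - [[0,0,0.15],[0,0,0],-1]
    - [[0,0,0.1],[0,0,0],-1]
    - [[0,0,0],[0,0,0],-1]

```text
clock: 3.3
ee_pos: [534.9, -63.8, 76.9]
tcp_rot: [0.992, -0.126, -0.0, 0.0]
contact_force: [0.0, 0.5, 1.1]
grip_width: 0.0
gripper_force: 0.2
```

send_rows:
  targets:
    - [[0,0,0.1],[0,0,0],-1]
    - [[0,0,0.1],[0,0,0],-1]
    - [[0,0,0.08],[0,0,0],-1]
    - [[0,0,0.05],[0,0,0],-1]
    - [[0,0,0],[0,0,0],-1]

```text
clock: 3.8
ee_pos: [534.9, -63.8, 64.1]
tcp_rot: [0.992, -0.126, -0.0, 0.0]
contact_force: [-1.2, 0.6, 3.3]
grip_width: 0.2
gripper_force: 1.7
```

send_rows:
  targets:
    - [[0,0,0.05],[0,0,0],-1]
    - [[0,0,0.03],[0,0,0],-1]
    - [[0,0,0],[0,0,0],-1]

```text
clock: 4.1
ee_pos: [535.0, -63.8, 62.9]
tcp_rot: [0.992, -0.126, 0.001, 0.0]
contact_force: [-9.2, 2.0, 30.7]
grip_width: 0.1
gripper_force: 15.5
```

send_rows:
  targets:
    - [[0,0,-0.3],[0,0,0],-1]
    - [[0,0,-0.4],[0,0,0],-1]
    - [[-0.25,0.05,-0.5],[0,0,0],-1]
    - [[-0.25,0,-0.6],[0,0,0],-1]
    - [[0,0,0],[0,0,0],-1]

```text
clock: 4.6
ee_pos: [515.4, -60.7, 135.2]
tcp_rot: [0.992, -0.126, 0.002, 0.0]
contact_force: [0.4, 0.5, -0.9]
grip_width: 0.0
gripper_force: 0.0
```

```bash
python3 - <<'E'
from h import *
w=grab("wrist","w2"); st=manip.read_state(); print(st["ee_pos"],w["xyz"],st["contact_force"])
print(proj(w,[[584,-73,83],[584,-73,119]]))
c=proj(w,[584,-73,83])[0].astype(int); print(c)
x0=max(c[0]-40,0);y0=max(c[1]-40,0)
a=cv2.resize(w["image"][y0:y0+80,x0:x0+80],(560,560),interpolation=cv2.INTER_CUBIC)
b=cv2.resize(w["image"],(240,150))
im=np.zeros((560,800,3),np.uint8);im[:,:560]=a;im[:150,560:]=b;cv2.imwrite("pics/c2.png",im);print(x0,y0)
E
```

```text
[515.48638783 -60.76795168 133.96287182] [583.8435658  -79.39847278 279.2118099 ] [-0.28959819  0.98582074 -0.84699571]
[[307.78652148 108.22703738]
 [305.54992013 108.76930989]]
[307 108]
267 68
```

View pics/c2.png

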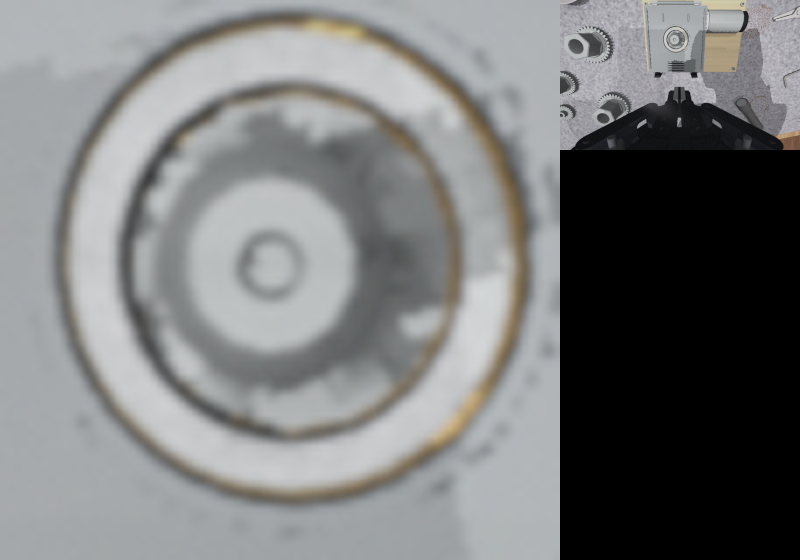

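The sleeve ring is centred at about (308.7,104.6) and the shaft end at (305.9,105.9). The cover looks shut. The keys are unclear from straight above, so I'll take an oblique view from the left, which is on the way to the gear.

send_rows:
  targets:
    - [[0,-0.6,0.2],[0,0,0],-1]
    - [[0,-0.8,0.4],[0,0,0],-1]
    - [[0,-0.7,0.4],[0,0,0],0.5]
    - [[0,-0.4,0.3],[0,0,0],0.8]
    - [[0,0,0],[0,0,0],0.8]

```text
clock: 5.15
ee_pos: [539.8, 37.5, 78.7]
tcp_rot: [0.992, -0.125, -0.001, 0.0]
contact_force: [-0.1, -0.8, 0.7]
grip_width: 43.6
gripper_force: 0.0
```

```bash
python3 - <<'E'
from h import *
w2=pickle.load(open("pics/w2.pkl","rb")); w=grab("wrist","w3"); s=grab("scene","s3"); st=manip.read_state(); print(st["ee_pos"],w["xyz"])
print("sleeve ctr z74",onz(w2,308.7,104.6,74),"end",onz(w2,305.9,105.9,119))
from math import *
a=-.244
# rectified view onto plane z=83, radius 18mm, axes = drive frame (x up, y left), both images
def rect(f,c,z,N=390,h=19):
    g=np.linspace(h,-h,N); X,Y=np.meshgrid(g,g,indexing="ij") # rows: +x up ; cols:+y left
    P=np.c_[(c[0]+cos(a)*X-sin(a)*Y).ravel(),(c[1]+sin(a)*X+cos(a)*Y).ravel(),np.full(X.size,z)]
    uv=proj(f,P).astype(np.float32).reshape(N,N,2)
    return cv2.remap(f["image"],uv[...,0],uv[...,1],cv2.INTER_CUBIC)
c=(onz(w2,308.7,104.6,74)*36+onz(w2,305.9,105.9,119)*9)/45; print(c)
A=rect(w2,c,83)
p=proj(w,[c[0],c[1],85])[0]; print(p)
x0,y0=int(p[0]-28),int(p[1]-28)
B=cv2.resize(w["image"][y0:y0+56,x0:x0+56],(390,390),interpolation=cv2.INTER_CUBIC)
cl=cv2.createCLAHE(3,(2,2))
im=np.hstack([cl.apply(cv2.cvtColor(q,cv2.COLOR_BGR2GRAY)) for q in (A,B)])
cv2.imwrite("pics/c3.png",im); print(x0,y0)
E
```

```text
[540.01445098  35.86753883  80.34362711] [609.21224217  18.84135497 222.17630652]
sleeve ctr z74 [586.05512402 -73.87303756  74.        ] end [585.31374196 -73.54067107 119.        ]
[585.90684761 -73.80656426  83.        ]
[537.28630961 102.45892499]
509 74
```

View pics/c3.png

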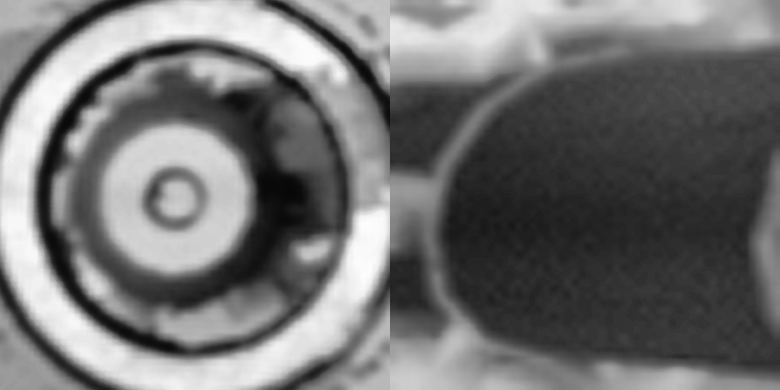

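```bash
python3 - <<'E'
from h import *
w=pickle.load(open("pics/w3.pkl","rb"));c=np.array([585.7,-73.7])
a=-.244
im=cv2.resize(w["image"][60:145,465:580],(800,591),interpolation=cv2.INTER_CUBIC)
k=800/115
def dr(P,col):
    for q in (proj(w,P)-[465,60])*k: cv2.circle(im,tuple(int(v) for v in q),2,col,-1)
t=np.radians(np.arange(0,360,10))
for r,z,col in [(13.5,83,(0,0,255)),(20.5,74,(0,255,0)),(9,83,(255,0,0))]:
    dr(np.c_[c[0]+r*np.cos(t),c[1]+r*np.sin(t),0*t+z],col)
for d in (60,90,120):  # labels by drive-frame angle
    q=np.radians(d)+a; u=(proj(w,[c[0]+13.5*np.cos(q),c[1]+13.5*np.sin(q),83])[0]-[465,60])*k
    cv2.putText(im,str(d),tuple(int(v) for v in u),0,.6,(0,255,255),2)
cv2.imwrite("pics/c4.png",im)
E
```

```text
(no output)
```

View pics/c4.png

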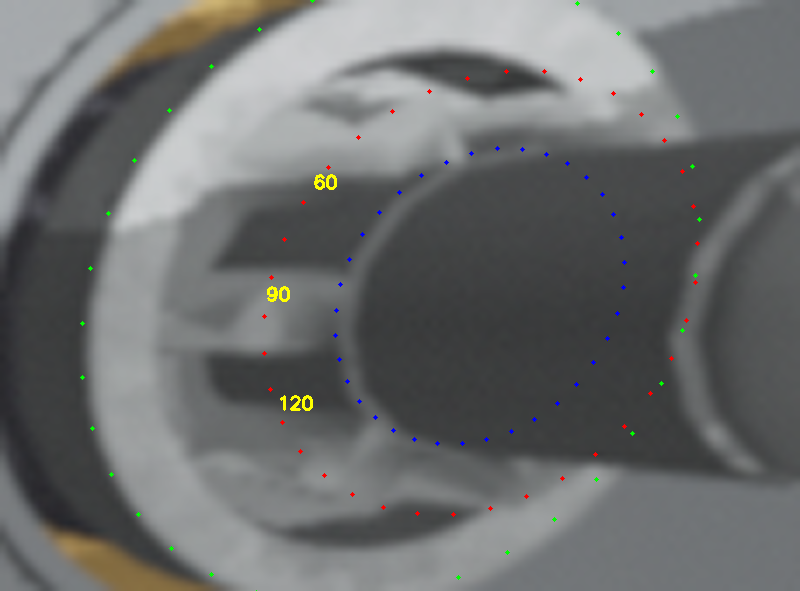

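The oblique view shows one key clearly, with its top face at crop (262..340, 272..347), which is about 91.5° in the drive frame. The tool's closing axis is already almost in line with it. Next I'll look at the gear.

send_rows:
  targets:
    - [[-0.3,-0.9,-0.5],[0,0,0],0.6]
    - [[-0.55,-0.95,-0.4],[0,0,0],0.6]
    - [[-0.55,-0.95,-0.35],[0,0,0],0.6]
    - [[-0.55,-0.95,0],[0,0,0],0.6]
    - [[-0.55,-0.95,0],[0,0,0],0.6]

```text
clock: 5.75
ee_pos: [490.5, 243.7, 132.1]
tcp_rot: [0.992, -0.127, 0.001, -0.0]
contact_force: [0.5, 0.2, 0.1]
grip_width: 68.4
gripper_force: 0.0
```

send_rows:
  targets:
    - [[-0.1,0,0],[0,0,0],0.6]

```text
clock: 5.85
ee_pos: [486.0, 246.9, 131.7]
tcp_rot: [0.992, -0.125, 0.001, -0.001]
contact_force: [0.8, 0.5, -0.1]
grip_width: 68.3
gripper_force: 0.0
```

```bash
python3 - <<'E'
from h import *
w=grab("wrist","w5"); st=manip.read_state(); print(st["ee_pos"],w["xyz"])
p=proj(w,[552,228.5,42])[0]; print(p)
x0,y0=int(max(p[0]-60,0)),int(max(p[1]-50,0)); print(x0,y0)
cv2.imwrite("pics/c5.png",cv2.resize(w["image"][y0:y0+90,x0:x0+120],(800,600),interpolation=cv2.INTER_CUBIC))
# key angle check on w3
w3=pickle.load(open("pics/w3.pkl","rb")); a=-.244;c=np.array([585.7,-73.7])
for d in (88,90,92,94):
    q=np.radians(d)+a;e=np.array([np.cos(q),np.sin(q)]);n=np.array([-e[1],e[0]])
    P=[[*(c+e*r+n*s),z] for r,s,z in((9,-2.5,83),(9,2.5,83),(13.3,-2.5,82),(13.3,2.5,82))]
    print(d,((proj(w3,P)-[465,60])*800/115+[8,5]).round().tolist())
E
```

```text
[485.74145201 245.20507059 131.46624968] [554.76448699 228.11250507 275.523993  ]
[318.58772011 108.88036259]
258 58
88 [[355.0, 259.0], [338.0, 341.0], [278.0, 257.0], [262.0, 339.0]]
90 [[352.0, 264.0], [339.0, 346.0], [275.0, 265.0], [262.0, 346.0]]
92 [[350.0, 269.0], [339.0, 351.0], [272.0, 272.0], [262.0, 354.0]]
94 [[348.0, 275.0], [340.0, 356.0], [270.0, 280.0], [263.0, 361.0]]
```

View pics/c5.png

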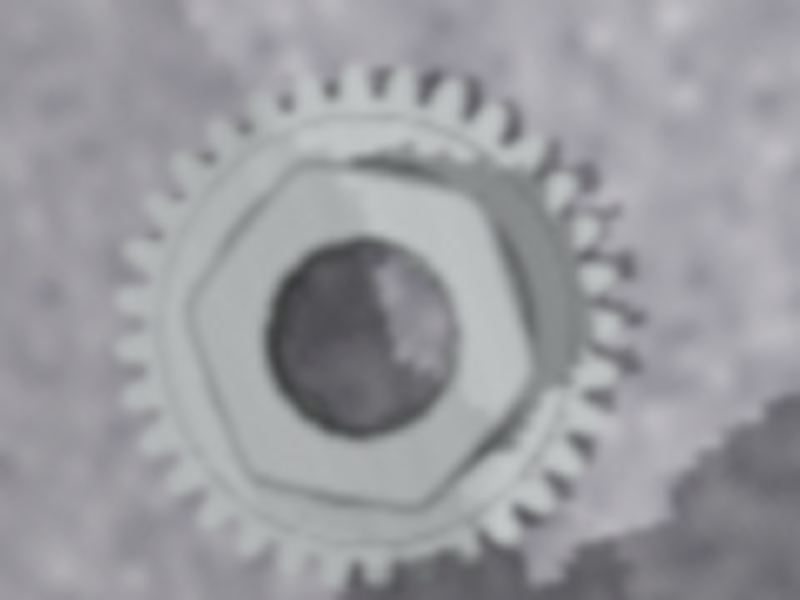

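The hex corners in the crop are (305,162), (478,198), (530,362), (425,510), (250,477) and (190,305), with the bore centred at (363,337).

```bash
python3 - <<'E'
from h import *
w=pickle.load(open("pics/w5.pkl","rb"))
P=np.array([onz(w,258+x/6.667,58+y/6.667,42)[:2] for x,y in [(305,162),(478,198),(530,362),(425,510),(250,477),(190,305)]])
c=P.mean(0); r=np.hypot(*(P-c).T); a=np.degrees(np.arctan2(*(P-c).T[::-1])); print(c,r.round(1),a.round(1),((a+360)%60).round(1))
print("bore",onz(w,258+363/6.667,58+337/6.667,42), "disc", onz(w,258+372/6.667,58+330/6.667,12))
st=manip.read_state(); Q=R.from_quat(st["tcp_rot"]).as_matrix(); print("tooly deg",np.degrees(np.arctan2(Q[1,1],Q[0,1])))
E
```

```text
[553.2706435 232.8925724] [19.5 19.5 18.9 20.2 20.  19.5] [   4.3  -55.  -112.3 -174.1  125.3   65.2] [4.3 5.  7.7 5.9 5.3 5.2]
bore [553.3641384  232.86438597  42.        ] disc [553.723975   232.16386452  12.        ]
tooly deg -104.37565109605593
```

send_rows:
  targets:
    - [[0.86,-0.05,0],[0,0,0],0.6]
    - [[0.86,-0.05,0],[0,0,0],0.6]
    - [[0,0,0.3],[0,0,-7],0.6]
    - [[0,0,0.5],[0,0,-7],0.6]
    - [[0,0,0.5],[0,0,-6],0.6]

```text
clock: 6.4
ee_pos: [555.2, 228.6, 78.7]
tcp_rot: [0.999, 0.049, 0.001, 0.0]
contact_force: [1.2, -0.0, -1.1]
grip_width: 68.3
gripper_force: 0.0
```

send_rows:
  targets:
    - [[0,0,0.4],[0,0,0],0.6]
    - [[0,0,0.3],[0,0,0],0.6]
    - [[0,0,0],[0,0,0],0.6]

```text
clock: 6.7
ee_pos: [554.0, 229.3, 49.7]
tcp_rot: [0.999, 0.047, -0.001, 0.0]
contact_force: [0.6, 0.1, -0.1]
grip_width: 68.4
gripper_force: 0.0
```

```bash
python3 - <<'E'
from h import *
st=manip.read_state(); Q=R.from_quat(st["tcp_rot"]).as_matrix(); print(st["ee_pos"],"tooly deg",np.degrees(np.arctan2(Q[1,1],Q[0,1])), Q.T@(np.array([553.3,232.9,19])-st["ee_pos"])/40)
w=grab("wrist","w6"); t=grab("top","t6"); s=grab("scene","s6")
b=cv2.resize(t["image"][180:225,225:285],(400,300),interpolation=cv2.INTER_CUBIC)
c=cv2.resize(s["image"][235:310,205:305],(400,300),interpolation=cv2.INTER_CUBIC)
im=np.hstack([cv2.resize(w["image"][100:400,120:520],(400,300)),c]); cv2.imwrite("pics/c6.png",im)
E
```

```text
[554.04813309 229.28382019  49.71678835] tooly deg -84.62613496430886 [-0.0085502  -0.0922007   0.76788631]
```

View pics/c6.png

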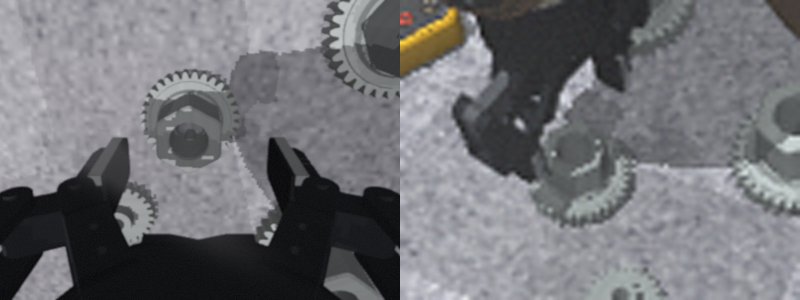

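The wrist view shows the hub about 4 mm left of the midline between the fingers, which agrees with the measured y of 233. I'll centre, descend and grip.

send_rows:
  targets:
    - [[0,-0.09,0.2],[0,0,0],0.6]
    - [[0,0,0.3],[0,0,0],0.6]
    - [[0,0,0.25],[0,0,0],0.6]
    - [[0,0,0],[0,0,0],-0.2]
    - [[0,0,0],[0,0,0],-1]
  squeeze: 50

```text
clock: 7.35
ee_pos: [553.6, 234.4, 20.4]
tcp_rot: [0.999, 0.048, -0.0, 0.0]
contact_force: [0.5, 0.3, -0.1]
grip_width: 40.4
gripper_force: 0.0
```

send_rows:
  targets:
    - [[0,0,0],[0,0,0],-1]
    - [[0,0,0],[0,0,0],-1]
    - [[0,0,0],[0,0,0],-1]
    - [[0,0,0],[0,0,0],-1]

```text
clock: 7.75
ee_pos: [553.8, 234.4, 20.9]
tcp_rot: [0.999, 0.048, 0.0, 0.0]
contact_force: [-0.3, 0.9, -2.5]
grip_width: 34.8
gripper_force: 50.7
```

send_rows:
  targets:
    - [[0,0,-0.3],[0,0,0],-1]
    - [[0,0,-0.6],[0,0,0],-1]
    - [[0,0,-0.9],[0,0,6.2],-1]
    - [[0,0,-0.9],[0,0,6.2],-1]
    - [[0,0,-0.9],[0,0,6.2],-1]

```text
clock: 8.25
ee_pos: [553.5, 234.3, 167.2]
tcp_rot: [0.993, -0.116, 0.0, -0.0]
contact_force: [0.6, 0.1, -1.7]
grip_width: 35.1
gripper_force: 50.7
```

send_rows:
  targets:
    - [[0.2,0.5,0],[0,0,0],-1]
    - [[0.34,1,0],[0,0,0],-1]
    - [[0.34,1,0],[0,0,0],-1]
    - [[0.34,1,0],[0,0,0],-1]
    - [[0.34,1,0],[0,0,0],-1]

```text
clock: 8.75
ee_pos: [573.6, 43.4, 165.9]
tcp_rot: [0.993, -0.114, 0.0, 0.0]
contact_force: [1.4, 0.3, -1.9]
grip_width: 34.9
gripper_force: 50.9
```

send_rows:
  targets:
    - [[0.34,1,0],[0,0,0],-1]
    - [[0.34,0.9,0],[0,0,0],-1]
    - [[0.2,0.5,0],[0,0,0],-1]
    - [[0,0,0],[0,0,0],-1]
    - [[0,0,0],[0,0,0],-1]

```text
clock: 9.25
ee_pos: [586.0, -56.6, 165.4]
tcp_rot: [0.993, -0.115, 0.0, -0.0]
contact_force: [-0.2, -0.2, -1.9]
grip_width: 35.2
gripper_force: 50.9
```

```bash
python3 - <<'E'
from h import *
st=manip.read_state(); Q=R.from_quat(st["tcp_rot"]).as_matrix(); print(st["ee_pos"],st["contact_force"],st["gripper_force"],st["grip_width"],"tooly deg",np.degrees(np.arctan2(Q[1,1],Q[0,1])), Q.T@(np.array([585.7,-73.7,150])-st["ee_pos"])/40)
w=grab("wrist","w7"); s=grab("scene","s7"); t=grab("top","t7")
im=np.hstack([cv2.resize(w["image"][100:400,120:520],(400,300)),cv2.resize(s["image"][115:235,250:410],(400,300),interpolation=cv2.INTER_CUBIC)]); cv2.imwrite("pics/c7.png",im)
print(proj(s,[585.7,-73.7,119]), proj(s,[*st["ee_pos"][:2],st["ee_pos"][2]-20.5]))
E
```

```text
[586.04822902 -56.62560481 165.42054357] [-0.21248424 -0.16912521 -1.85351393] 50.90948150027543 35.192514512246056 tooly deg -103.17545103036699 [0.08873142 0.41764174 0.38549706]
[[317.77294786 172.94944289]] [[313.65498158 169.64377504]]
```

View pics/c7.png

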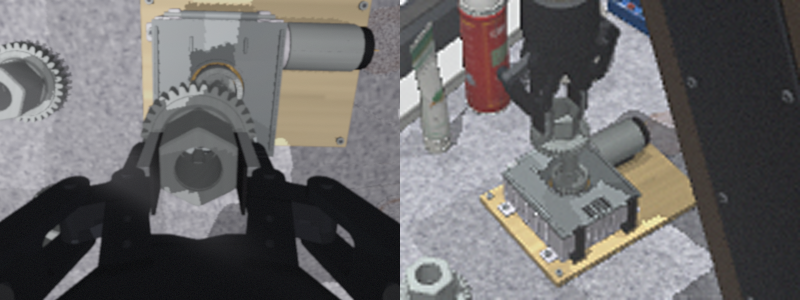

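The gear is held square between the fingers, with its bore at wrist (317,272). The cover is shut and the clips are over its edge. I'll compare the bore with the shaft axis.

```bash
python3 - <<'E'
from h import *
w=pickle.load(open("pics/w7.pkl","rb"))
st=manip.read_state(); Q=R.from_quat(st["tcp_rot"]).as_matrix()
b=onz(w,317.5,272,st["ee_pos"][2]+21.5); print(b-st["ee_pos"],(Q.T@(b-st["ee_pos"])))
print(proj(w,[*st["ee_pos"][:2],st["ee_pos"][2]+21.5]))
E
```

```text
[-2.06798951 -1.49079418 21.5       ] [ -1.67469398   1.91871179 -21.50030216]
[[313.26895162 268.73681863]]
```

send_rows:
  targets:
    - [[0.11,0.37,0],[0,0,0],-1]
    - [[0,0,0.3],[0,0,0],-1]
    - [[0,0,0.3],[0,0,0],-1]
    - [[0,0,0],[0,0,0],-1]
    - [[0,0,0],[0,0,0],-1]

```text
clock: 9.9
ee_pos: [587.0, -71.7, 140.2]
tcp_rot: [0.993, -0.114, -0.001, -0.0]
contact_force: [-0.2, -0.3, -2.0]
grip_width: 34.9
gripper_force: 50.8
```

send_rows:
  targets:
    - [[0,0,0.07],[0,0,0],-1]
    - [[0,0,0.05],[0,0,0],-1]
    - [[0,0,0],[0,0,0],-1]
    - [[0,0,0],[0,0,0],-1]

```text
clock: 10.3
ee_pos: [587.2, -72.0, 136.2]
tcp_rot: [0.993, -0.114, 0.0, 0.0]
contact_force: [0.9, -0.1, -1.9]
grip_width: 35.1
gripper_force: 50.8
```

send_rows:
  targets:
    - [[0,0,0.05],[0,0,0],-1]
    - [[0,0,0.05],[0,0,0],-1]
    - [[0,0,0],[0,0,0],-1]

```text
clock: 10.6
ee_pos: [586.9, -71.9, 131.8]
tcp_rot: [0.993, -0.114, -0.0, 0.0]
contact_force: [0.2, 0.2, -3.3]
grip_width: 35.2
gripper_force: 50.9
```

send_rows:
  targets:
    - [[0,0,0.05],[0,0,0],-1]
    - [[0,0,0.05],[0,0,0],-1]
    - [[0,0,0],[0,0,0],-1]

```text
clock: 10.9
ee_pos: [586.9, -71.9, 127.7]
tcp_rot: [0.993, -0.114, -0.0, 0.0]
contact_force: [-1.4, -0.1, -3.4]
grip_width: 34.9
gripper_force: 50.9
```

send_rows:
  targets:
    - [[0,0,0.08],[0,0,0],-1]
    - [[0,0,0.08],[0,0,0],-1]
    - [[0,0,0.08],[0,0,0],-1]
    - [[0,0,0.08],[0,0,0],-1]
    - [[0,0,0],[0,0,0],-1]

```text
clock: 11.4
ee_pos: [586.9, -71.9, 114.6]
tcp_rot: [0.993, -0.114, -0.0, -0.0]
contact_force: [-3.5, -0.6, -4.1]
grip_width: 35.0
gripper_force: 50.7
```

send_rows:
  targets:
    - [[0,0,0.08],[0,0,0],-1]
    - [[0,0,0.08],[0,0,0],-1]
    - [[0,0,0],[0,0,0],-1]

```text
clock: 11.7
ee_pos: [587.0, -71.9, 108.3]
tcp_rot: [0.993, -0.114, -0.0, 0.0]
contact_force: [-3.6, -0.5, -4.7]
grip_width: 35.0
gripper_force: 50.7
```

send_rows:
  targets:
    - [[-0.02,0,0.05],[0,0,0],-1]
    - [[0,0,0.05],[0,0,0],-1]
    - [[0,0,0],[0,0,0],-1]

```text
clock: 12.0
ee_pos: [586.8, -71.9, 104.7]
tcp_rot: [0.993, -0.114, 0.0, 0.0]
contact_force: [-0.7, -1.2, -3.3]
grip_width: 35.2
gripper_force: 50.9
```

send_rows:
  targets:
    - [[0,0,0.05],[0,0,0],-1]
    - [[0,0,0.05],[0,0,0],-1]
    - [[0,0,0],[0,0,0],-1]

```text
clock: 12.3
ee_pos: [586.3, -71.8, 100.6]
tcp_rot: [0.993, -0.114, -0.0, 0.0]
contact_force: [0.2, -1.2, -3.1]
grip_width: 35.0
gripper_force: 50.8
```

send_rows:
  targets:
    - [[0,0,0.05],[0,0,0],-1]
    - [[0,0,0.05],[0,0,0],-1]
    - [[0,0,0],[0,0,0],-1]

```text
clock: 12.6
ee_pos: [586.3, -71.9, 96.6]
tcp_rot: [0.993, -0.114, -0.0, 0.0]
contact_force: [-1.8, -2.6, -3.5]
grip_width: 34.8
gripper_force: 50.8
```

send_rows:
  targets:
    - [[0,0,0.05],[0,0,0],-1]
    - [[0,0,0.05],[0,0,0],-1]
    - [[0,0,0],[0,0,0],-1]

```text
clock: 12.9
ee_pos: [586.4, -71.9, 92.9]
tcp_rot: [0.993, -0.114, 0.0, 0.0]
contact_force: [-3.1, -3.5, 1.1]
grip_width: 35.4
gripper_force: 51.3
```

send_rows:
  targets:
    - [[-0.01,0.01,0.05],[0,0,0],-1]
    - [[0,0,0.05],[0,0,0],-1]
    - [[0,0,0],[0,0,0],-1]
  squeeze: 80

```text
clock: 13.2
ee_pos: [586.3, -72.0, 89.3]
tcp_rot: [0.993, -0.114, 0.001, -0.0]
contact_force: [-2.6, -0.4, 4.2]
grip_width: 34.4
gripper_force: 83.3
```

send_rows:
  targets:
    - [[0,0,0.03],[0,0,0],-1]
    - [[0,0,0],[0,0,0],-1]

```text
clock: 13.4
ee_pos: [586.3, -71.9, 88.3]
tcp_rot: [0.993, -0.114, 0.001, -0.0]
contact_force: [-1.7, -1.3, 7.2]
grip_width: 34.7
gripper_force: 83.7
```

send_rows:
  targets:
    - [[0,0,0.02],[0,0,0],-1]
    - [[0,0,0],[0,0,0],-1]

```text
clock: 13.6
ee_pos: [586.3, -72.0, 87.9]
tcp_rot: [0.993, -0.114, 0.001, -0.0]
contact_force: [-4.0, 0.4, 11.0]
grip_width: 33.8
gripper_force: 84.2
```

send_rows:
  targets:
    - [[0,0,0.02],[0,0,0],-1]
    - [[0,0,0],[0,0,0],-1]

```text
clock: 13.8
ee_pos: [586.4, -72.0, 87.8]
tcp_rot: [0.993, -0.114, 0.001, 0.0]
contact_force: [-7.2, -0.8, 19.5]
grip_width: 34.4
gripper_force: 85.3
```

The force rose sharply at TCP z 87.8, which is the shoulder. I'll ease off the side load and take one last look.

send_rows:
  targets:
    - [[-0.01,0,0.01],[0,0,0],-1]
    - [[0,0,0],[0,0,0],-1]
    - [[0,0,0],[0,0,0],-1]
    - [[0,0,0],[0,0,0],-1]

```text
clock: 14.2
ee_pos: [586.4, -72.0, 87.8]
tcp_rot: [0.993, -0.114, 0.002, 0.0]
contact_force: [-7.0, 0.4, 21.7]
grip_width: 34.1
gripper_force: 85.6
```

```bash
python3 - <<'E'
from h import *
w=grab("wrist","w8"); s=grab("scene","s8")
cv2.imwrite("pics/c8.png",np.hstack([cv2.resize(w["image"][100:400,120:520],(400,300)),cv2.resize(s["image"][130:235,260:400],(400,300),interpolation=cv2.INTER_CUBIC)]))
E
```

```text
(no output)
```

View pics/c8.png

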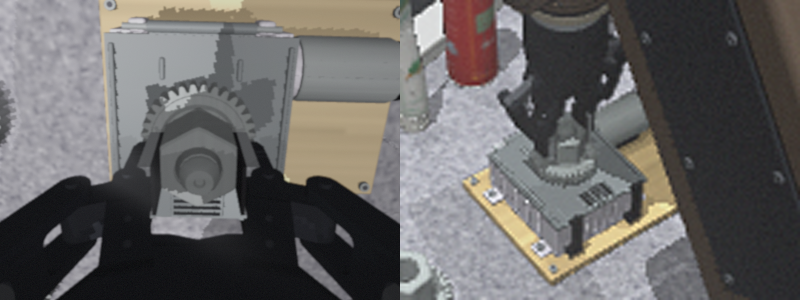

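The shaft comes through the bore, the gear sits low and flat, and the cover is clipped shut. The underside works out at 87.8 − 20.8 = 67.0 mm, which is the shoulder height.

```bash
python3 -c "
from workcell import manip
print(manip.sign_off())"
```

```text
the job is handed in; nothing more can be done
None
```

The job is handed in: the cover is snapped shut, and the gear is meshed on the shaft, seated on the shoulder (underside at about 67.0 mm), and still gripped and held down with about 20 N; the judge's result was not shown.

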